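# Put gauged pipe fittings back on their shadow tiles

### The arm

A 7-joint arm with a two-finger parallel gripper is mounted at the origin on the work surface. World frame = base frame: x ahead of the robot, y to its left, z up, the work surface at z = 0. Lengths are in mm, angles in rad, forces in N, time in s.
With the tool pointing down it reaches from about 400 to 900 mm from the base axis. Payload 5.6 kg.
Tool frame: the origin (TCP) lies midway between the tips of the shut fingers; the grasp point (between the pads) lies 19 mm behind it; x points along the fingers, y is the direction in which the jaws open and shut, and the axes are right-handed (so a half turn about x gives the same grasp; the last joint's range is limited). The gripper opens to 92 mm and grips with 3 to 60 N. Pads are 20 mm wide; open, the fingers measure 128 mm over their backs; the gripper's body (75 mm by 189 mm) begins 69 mm behind the grasp point.
Start: joints at [-1.222, 0.468, -0.012, 1.603, 0.006, 1.071, -0.056], TCP at [248.245, 600.736, 214.592] pointing down, gripper open.
Joint ranges: [-2.53, 2.53], [-0.31, 2.02], [-1.57, 1.55], [0.28, 2.44], [-1.29, 4.43], [0.15, 1.84], [-2.92, 2.92]. Speed limits (rad/s): [2.57, 2.57, 3.14, 3.14, 3.14, 3.14, 3.14].

### API

Orientations are given as a rotation vector (axis times angle).
In Python, from cell import robot, grip, kin, viewer gives the robot as it stands. Calls block until the motion is done:
- robot.movep(position, orientation): joint-space move of the TCP to a pose.
- robot.servo_line(position, feed=150, rotation=None): straight line of the TCP; rotation=None keeps the orientation; feed is the mean speed in mm/s.
- robot.goto_joints(angles): joint-space move.
- grip(opening, newtons=None): opening from 0.0 (shut) to 1.0 (fully open); newtons is the grip in N (None keeps the last); returns when the fingers have stopped.
- robot.hold(seconds).
- kin.ik(position, orientation): joint angles nearest the present ones, or None.
- robot.observe(): the state.
- viewer.read_camera(name): name is "scene" or "top" or "wrist"; returns the picture (400x640x3 uint8, red, green, blue); there is no depth.
- viewer.camera_info(name): a dict with "camera_matrix" (3x3 intrinsics, pixels), "R" (3x3) and "t" (3): a world point X has camera coordinates R X + t. Camera axes: x right, y down, z forward; pixel columns grow to the right and rows downward; lengths in mm; the calibration is good to about 2 mm. The wrist camera is an equidistant fisheye: a pixel r from the principal point sees the ray r / f radians off the axis. A picture is of the moment at which its call begins: read the wrist's pose just before it. camera_info takes no time and is no camera call; for the wrist camera it gives the pose at the moment of the call.
A pose or a line that the arm cannot do raises robot.IKError and nothing moves.
- robot.job_done(): hands the job in, once; it reports no verdict.
Trained networks look in the newest picture that a camera, given by its name, has taken for a name from the list of things; names that differ only in an ending like _2 or _b are one class to them, and where a whole thing is asked for, a point or a joint stands for the part that bears it (a point fixed in the world has none). Each returns a list of dicts, best first, with "confidence" (0 to 1); they miss things now and then, are a little off and sometimes report something else, mostly with a low value. They report only what shows in the picture. A call takes as long as a camera call.
- viewer.silhouettes(name, camera): "mask" (400x640 bool, what is visible of it).
- viewer.pinpoint(name, camera): "at" ([x, y, z] in mm, in the coordinates of the camera as it stood for that picture, good to about 4 mm: a listed point, or the origin of a listed thing).
The state is a dict: "t": time; "joints": joint angles; "joint_velocities": joint speeds; "joint_torque": joint torques, N m; "tcp_pos": TCP position; "tcp_rot": TCP orientation; "contact_force": force on the tool from outside, world axes, zero at the start; "wrist_torque": the same for the moment, N m; "grip_width": opening from 0.0 (shut) to 1.0 (fully open).
Only numpy, scipy, OpenCV 4.12 (cv2) and the standard library are available. Lean on these libraries where they do the work, as an engineer would, in place of code of your own. Each camera call takes 0.05 s, during which the arm holds its last target. There are 200 camera calls.

### The job

Put the four loose fittings away on the plywood shadow tiles: set each one down on the tile whose dark silhouette matches its footprint, centred on the silhouette and the same way up as it is now, with the trap bend turned so that it covers its own U-shaped silhouette. Leave the little jar of paste and the short upright pipe nipple that stand among the fittings where they are.

Things in the scene. Friction and masses are not known exactly. Their poses are not given: they have to be found in the camera images.
- coupling_center (a point): Galvanized coupling, an upright open tube 42 mm outside diameter, 30 mm bore, 48 mm tall, grey, 0.2 kg. The point is on its axis half-way up (24 mm above its foot); z up.
- seat_center (a point): Bronze faucet seat standing on a hexagonal foot 30 mm across flats, 12 mm high, from which a threaded barrel 20 mm in diameter rises; 36 mm tall overall, 0.1 kg. The point is on its axis half-way up (18 mm above its foot); z up.
- escutcheon_center (a point): Nickel escutcheon: a low round flange 66 mm across that slopes up to about 10 mm high, with a round collar 30 mm in diameter standing up from its middle; 36 mm tall overall, 0.16 kg. The point is on the axis half-way up (18 mm above its foot, on the collar); z up. Can be gripped by the collar.
- trap_apex (a point): Lead trap bend: U of round tube 28 mm thick lying flat, dull grey, 0.4 kg, 98 mm wide over the legs (42 mm free between), 74 mm long. The point is mid-tube at the apex of the bend, 14 mm above its underside. x points from the apex to the open leg ends, y along the tube at the apex, z up; its middle is at x = +23 mm. Can be gripped across the tube at the apex, one finger inside the U.
- tile_coupling: The coupling's tile: fixed pale plywood tile 110 x 110 x 6 mm; origin mid-underside, z up, top 6 mm above it. Has a filled dark round silhouette 44 mm across in its middle.
- tile_seat: The faucet seat's tile: fixed pale plywood tile 110 x 110 x 6 mm; origin mid-underside, z up, top 6 mm above it. Has a filled dark hexagonal silhouette 32 mm across flats in its middle.
- tile_escutcheon: The escutcheon's tile: fixed pale plywood tile 110 x 110 x 6 mm; origin mid-underside, z up, top 6 mm above it. Has a filled dark round silhouette 68 mm across in its middle.
- tile_trap: The trap bend's tile: fixed pale plywood tile 110 x 110 x 6 mm; origin mid-underside, z up, top 6 mm above it. Dark filled U silhouette 100 mm wide, legs to the tile's +x. The U's apex (where the bend's apex point belongs) is at x = -23 mm, y = 0 of the tile, and the bend's x axis belongs along the tile's x axis.
- paste_jar: Bystander, to be left standing where it is: jar of pipe paste, 46 mm in diameter, 52 mm tall, paper label; origin at the middle of its underside.
- nipple: Bystander, to be left standing where it is: short dark steel pipe nipple standing upright, 21 mm in diameter, 50 mm tall; origin at the middle of its underside.

How it is judged (in metres and radians):
At the end, for the whole second after the job is handed in: Coupling, seat, escutcheon upright on their own tiles, within 12 mm of the tile's middle; the bend lies flat on its tile, apex within 12 mm of the silhouette's apex in x and y, turned as the silhouette within 15 degrees; all released and at rest; jar and nipple within 25 mm of their start (horizontal distance between coupling_center and tile_coupling below 0.012 m and z of coupling_center in the frame of tile_coupling between 0.026 and 0.034 m and angle between each of coupling_center, seat_center, escutcheon_center, trap_apex's own z axis and vertical below 0.15 rad and horizontal distance between seat_center and tile_seat below 0.012 m and z of seat_center in the frame of tile_seat between 0.02 and 0.028 m and horizontal distance between escutcheon_center and tile_escutcheon below 0.012 m and z of escutcheon_center in the frame of tile_escutcheon between 0.02 and 0.028 m and x of trap_apex in the frame of tile_trap between -0.035 and -0.011 m and y of trap_apex in the frame of tile_trap between -0.012 and 0.012 m and x of tile_trap in the frame of trap_apex above 0 m and angle between the x axis of trap_apex and the x axis of tile_trap, either way round below 0.26 rad and z of trap_apex in the frame of tile_trap between 0.016 and 0.024 m and linear speed of each of coupling, seat, escutcheon, trap below 0.02 m/s and distance of each of paste_jar, nipple from where it was at the start of the episode below 0.025 m); the robot touches nothing.
It fails at once if the paste jar is shifted more than 25 mm or tipped (distance of paste_jar from where it was at the start of the episode above 0.025 m or angle between paste_jar's own z axis and vertical above 0.5 rad).
It fails at once if the pipe nipple is shifted more than 25 mm or tipped (distance of nipple from where it was at the start of the episode above 0.025 m or angle between nipple's own z axis and vertical above 0.5 rad).
It also fails if it takes over 115 s, if anything falls off the work surface, if the arm or the gripper's body presses on something with over 40 N, if the wrist force passes 120 N, or if a joint passes its speed limit or range.

## Working session

There is one attempt and no reset: what is moved stays moved. The work goes in short steps, each a Python script; the robot and the scene stay as the last script left them, time stands still between calls to the robot, and variables do not carry over. Pictures are saved under pics/ and viewed, about 12 in all and at most 16, crops included, and the job is handed in when it is done.

```bash
ls; mkdir -p pics; python3 - <<'E'
from cell import robot,grip,kin,viewer
import cv2,numpy as np
o=robot.observe();print(o['t'],o['tcp_rot'],o['tcp_pos'],o['grip_width'])
for c in ['scene','top']:
    im=viewer.read_camera(c);cv2.imwrite(f'pics/{c}0.png',im[:,:,::-1])
    i=viewer.camera_info(c);print(c,np.round(i['camera_matrix'],1).tolist(),np.round(-i['R'].T@i['t'],0))
    for n in ['coupling_center','seat_center','escutcheon_center','trap_apex','tile_coupling','tile_seat','tile_escutcheon','tile_trap','paste_jar','nipple']:
        r=viewer.pinpoint(n,c)
        print(n,[(np.round(i['R'].T@(np.array(d['at'])-i['t'])).tolist(),round(d['confidence'],2)) for d in r])
E
```

```text
pics
0.0 [ 0.30599567  1.54908429 -0.30880411] [248.03038805 600.1814533  213.62419888] 1.0022474905493262
scene [[401.0, 0.0, 320.7], [0.0, 401.0, 194.6], [0.0, 0.0, 1.0]] [1135. -166.  581.]
coupling_center [([442.0, 328.0, 21.0], 0.97)]
seat_center [([452.0, -122.0, 22.0], 0.47)]
escutcheon_center [([436.0, 112.0, 20.0], 0.72)]
trap_apex [([434.0, -321.0, 13.0], 0.82)]
tile_coupling [([611.0, -351.0, -1.0], 0.93), ([435.0, 117.0, 19.0], 0.72), ([406.0, -226.0, 0.0], 0.45)]
tile_seat [([601.0, -103.0, 1.0], 0.79)]
tile_escutcheon [([608.0, 110.0, -0.0], 0.69)]
tile_trap [([598.0, 331.0, 6.0], 0.82)]
paste_jar [([429.0, -6.0, -0.0], 0.84)]
nipple [([405.0, -226.0, 0.0], 0.62), ([426.0, -8.0, -3.0], 0.49)]
top [[378.4, 0.0, 316.9], [0.0, 378.4, 197.2], [0.0, 0.0, 1.0]] [408.  22. 854.]
coupling_center [([444.0, 326.0, 24.0], 0.55)]
seat_center [([452.0, -124.0, 21.0], 0.44)]
escutcheon_center [([437.0, 111.0, 19.0], 0.96)]
trap_apex [([432.0, -320.0, 19.0], 0.65)]
tile_coupling [([611.0, -352.0, 1.0], 0.97)]
tile_seat [([601.0, -106.0, 2.0], 0.9)]
tile_escutcheon [([606.0, 106.0, -1.0], 0.93)]
tile_trap [([600.0, 328.0, 3.0], 0.96), ([445.0, 325.0, 21.0], 0.36)]
paste_jar [([429.0, -10.0, -4.0], 0.6)]
nipple [([408.0, -233.0, 3.0], 0.46)]
```

View pics/top0.png

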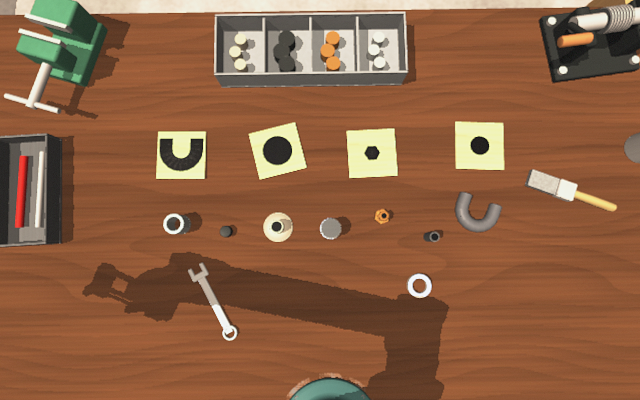

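View pics/scene0.png

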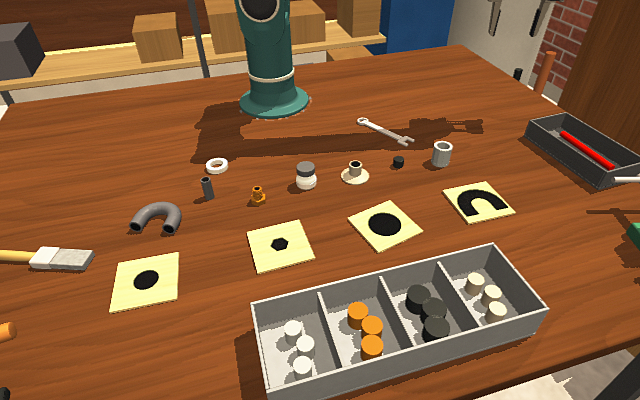

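The top view shows the fittings in a row. Coupling is at (175,223), escutcheon at (277,227), jar at (330,228), seat at (382,216), nipple at (433,237) and trap at (478,213) with its legs towards +x. The tiles run along row ~150: trap (181,153), legs towards −x; escutcheon (277,151); seat (372,153); coupling (480,145). The scene view agrees. Next I triangulate.

```bash
cat > h.py <<'E'
from cell import robot,grip,kin,viewer
import cv2,numpy as np
from scipy.spatial.transform import Rotation as Ro
def rot(phi):  # tool down, jaws along world angle phi
    y=np.array([np.cos(phi),np.sin(phi),0]);x=np.array([0,0,-1.]);return Ro.from_matrix(np.c_[x,y,np.cross(x,y)]).as_rotvec()
def ray(cam,uv,info=None):
    i=info or viewer.camera_info(cam);K=np.array(i['camera_matrix']);R=np.array(i['R']);t=np.array(i['t'])
    p=np.linalg.inv(K)@np.r_[uv,1.]
    if cam=='wrist':
        r=np.hypot(p[0],p[1]);p=np.r_[p[:2]/max(r,1e-9)*np.sin(r),np.cos(r)]
    d=R.T@p;return -R.T@t,d/np.linalg.norm(d)
def plane(cam,uv,z,info=None):
    c,d=ray(cam,uv,info);return c+d*(z-c[2])/d[2]
def tri(rays):
    A=sum(np.eye(3)-np.outer(d,d) for c,d in rays);b=sum((np.eye(3)-np.outer(d,d))@c for c,d in rays)
    X=np.linalg.solve(A,b);return X,max(np.linalg.norm(np.cross(X-c,d)) for c,d in rays)
E
python3 - <<'E'
from h import *
I={c:viewer.camera_info(c) for c in('scene','top')}
im={c:viewer.read_camera(c) for c in I}
def px(c,X):
    p=I[c]['camera_matrix']@(I[c]['R']@X+I[c]['t']);return p[:2]/p[2]
T={'tile_coupling':(611,-351),'tile_seat':(601,-105),'tile_escutcheon':(607,108),'tile_trap':(599,330)}
for n,(x,y) in T.items():
    rs=[];ex=[]
    for c in I:
        g=im[c].astype(int)
        pale=((g[:,:,0]>180)&(g[:,:,1]>180)&(g[:,:,2]>90)).astype(np.uint8)
        cs,_=cv2.findContours(pale,cv2.RETR_EXTERNAL,cv2.CHAIN_APPROX_NONE)
        k=max((q for q in cs if cv2.pointPolygonTest(cv2.convexHull(q),tuple(map(float,px(c,np.array([x,y,6])))),False)>=0),key=cv2.contourArea)
        w=np.array([plane(c,p[0],6,I[c])[:2] for p in k],np.float32)
        ex.append((np.round(cv2.minAreaRect(w)[0],1).tolist(),np.round(cv2.minAreaRect(w)[1],0).tolist(),round(cv2.minAreaRect(w)[2],1)))
        m=np.zeros(pale.shape,np.uint8);cv2.drawContours(m,[k],-1,1,-1);m=cv2.erode(m,np.ones((3,3)))
        dk=np.argwhere((m>0)&(g.max(2)<90))[:,::-1]
        wd=np.array([plane(c,p,6,I[c])[:2] for p in dk]);ex.append(('dark',np.round(wd.mean(0),1).tolist(),np.round(np.ptp(wd,axis=0)).tolist()))
        rs.append(ray(c,px(c,np.r_[cv2.minAreaRect(w)[0],6]),I[c]))
    X,e=tri(rs);print(n,np.round(X,1),round(e,1),*ex)
for n in ['coupling_center','seat_center','escutcheon_center','trap_apex','paste_jar','nipple']:
    rs=[]
    for c in I:
        r=viewer.pinpoint(n,c)
        if r:rs.append(ray(c,px(c,I[c]['R'].T@(np.array(r[0]['at'])-I[c]['t'])),I[c]))
    X,e=tri(rs);print(n,np.round(X,1),round(e,1))
for c in I:
    r=viewer.silhouettes('trap_apex',c)
    if r:
        w=np.array([plane(c,p[::-1],14,I[c])[:2] for p in np.argwhere(r[0]['mask'])],np.float32)
        b=cv2.minAreaRect(w);ctr=w.mean(0);print('trap mask',c,[np.round(q,1) for q in b],ctr)
E
```

```text
tile_coupling [ 613.2 -351.5    7.7] 0.0 ([611.7, -352.0], [111.0, 110.0], 87.4) ('dark', [611.8, -352.5], [42.0, 41.0]) ([613.6, -352.2], [110.0, 111.0], 87.0) ('dark', [613.8, -352.9], [38.0, 39.0])
tile_seat [ 599.4 -105.6    7.2] 0.1 ([598.2, -105.5], [110.0, 110.0], 2.2) ('dark', [598.2, -105.4], [30.0, 32.0]) ([599.7, -105.6], [111.0, 111.0], 2.2) ('dark', [599.8, -106.0], [28.0, 30.0])
tile_escutcheon [608.2 110.3   5.7] 0.1 ([608.5, 110.3], [112.0, 110.0], 13.5) ('dark', [607.8, 110.5], [65.0, 65.0]) ([608.1, 110.1], [110.0, 111.0], 13.6) ('dark', [608.6, 110.1], [61.0, 64.0])
tile_trap [601.3 329.2   6.8] 0.2 ([600.6, 329.7], [110.0, 111.0], 89.4) ('dark', [601.6, 329.8], [74.0, 98.0]) ([601.6, 329.7], [111.0, 109.0], 89.2) ('dark', [601.6, 329.8], [71.0, 97.0])
coupling_center [443.8 326.1  25.7] 0.3
seat_center [ 453.5 -122.5   24.5] 0.9
escutcheon_center [1212.8 -197.1  643.4] 0.0
trap_apex [ 431.1 -320.7   15.6] 0.8
paste_jar [429.8  -7.8   1.3] 0.9
nipple [ 412.6 -227.2   11.5] 3.2
trap mask scene [array([ 454.6, -333.2]), array([104.7,  90.5]), np.float64(72.7)] [ 453.50552 -333.68643]
trap mask top [array([ 454.5, -330.7]), array([99.2, 76.8]), np.float64(68.0)] [ 453.79056 -329.815  ]
```

```bash
python3 - <<'E'
from h import *
d=np.radians
for n,x,y,phis in [('coup',443,327,(0,180)),('esc',437,111,(0,180)),('seat',453,-123,(0,180)),('trap',432,-321,(-22.5,157.5)),
  ('tc',612.5,-352,(0,180)),('ts',599,-105.6,(0,180)),('te',608,110,(0,180)),('tt',624,329.5,(-1,179))]:
  for p in phis:
    for z in (5,120):
      q=kin.ik([x,y,z],rot(d(p)));print(n,p,z,None if q is None else np.round(q,2))
print(viewer.camera_info('wrist')['camera_matrix'],robot.observe()['tcp_pos'],-viewer.camera_info('wrist')['R'].T@viewer.camera_info('wrist')['t'])
E
```

```text
coup 0 5 [-0.87  0.61  0.22  1.98 -0.23  0.57 -0.49]
coup 0 120 [-0.93  0.43  0.29  1.94 -0.17  0.8  -0.54]
coup 180 5 [-0.45  0.64 -0.32  1.95  0.33  0.6   2.16]
coup 180 120 [-0.44  0.45 -0.32  1.91  0.19  0.81  2.28]
esc 0 5 [-0.58  0.51  0.3   2.22 -0.34  0.45 -0.  ]
esc 0 120 [-0.7   0.28  0.44  2.18 -0.18  0.72 -0.14]
esc 180 5 [-0.13  0.52 -0.23  2.19  0.25  0.46  2.59]
esc 180 120 [-0.22  0.28 -0.12  2.15  0.05  0.72  2.77]
seat 0 5 [-0.22  0.56  0.5   2.19 -0.55  0.51  0.71]
seat 0 120 [-0.42  0.36  0.74  2.15 -0.35  0.75  0.54]
seat 180 5 [-0.64  0.86  1.11  2.21 -1.13  0.85 -1.92]
seat 180 120 [-0.8   0.7   1.36  2.17 -0.85  1.   -2.1 ]
trap -22.5 5 [ 0.25  0.62  0.42  2.02 -0.45  0.58  0.58]
trap -22.5 120 [ 0.03  0.47  0.7   1.99 -0.41  0.82  0.56]
trap 157.5 5 [-0.21  0.94  1.11  2.05 -1.12  0.94 -2.01]
trap 157.5 120 [-0.34  0.85  1.35  2.01 -0.94  1.12 -2.1 ]
tc 0 5 [-0.02  0.94  0.77  1.6  -0.78  0.93  1.04]
tc 0 120 [-0.12  0.86  0.98  1.57 -0.77  1.14  1.03]
tc 180 5 [-0.17  1.12  1.1   1.61 -1.09  1.13 -1.92]
tc 180 120 [-0.24  1.09  1.33  1.57 -1.08  1.36 -1.92]
ts 0 5 [-0.21  0.71  0.44  1.85 -0.46  0.68  0.5 ]
ts 0 120 [-0.33  0.56  0.61  1.82 -0.41  0.89  0.47]
ts 180 5 [-0.62  1.02  1.1   1.88 -1.1   1.02 -2.15]
ts 180 120 [-0.72  0.96  1.34  1.84 -1.01  1.23 -2.19]
te 0 5 [-0.55  0.72  0.43  1.82 -0.45  0.69  0.14]
te 0 120 [-0.6   0.55  0.5   1.79 -0.33  0.88  0.05]
te 180 5 [-0.04  0.71 -0.26  1.79  0.26  0.68  2.69]
te 180 120 [-0.09  0.53 -0.18  1.75  0.12  0.87  2.81]
tt -1 5 [-0.7   0.81  0.25  1.58 -0.26  0.79 -0.36]
tt -1 120 [-0.74  0.67  0.32  1.54 -0.23  0.97 -0.38]
tt 179 5 [-0.33  0.83 -0.31  1.55  0.32  0.82  2.36]
tt 179 120 [-0.34  0.68 -0.3   1.51  0.22  0.99  2.43]
[[309.70691629   0.         314.85824712]
 [  0.         309.70691629 204.38891908]
 [  0.           0.           1.        ]] [248.25125131 600.74649221 214.59364114] [178.60719281 629.8314094  385.04420326]
```

```bash
cat >> h.py <<'E'
def look(n):
    i=viewer.camera_info('wrist');im=viewer.read_camera('wrist')
    r=viewer.pinpoint(n,'wrist');return im,[(np.round(i['R'].T@(np.array(d['at'])-i['t']),1),round(d['confidence'],2)) for d in r]
def st(m=''):
    o=robot.observe();print(m,'t',round(o['t'],1),'tcp',np.round(o['tcp_pos'],1),'F',np.round(o['contact_force'],1),'w',round(o['grip_width'],3))
E
python3 - <<'E'
from h import *
robot.movep([443.5,326.5,160],rot(0));grip(0.8)
im,r=look('coupling_center');st();print(r);cv2.imwrite('pics/w1.png',im[:,:,::-1])
robot.servo_line([443.5,326.5,100]);im,r=look('coupling_center');print(r)
E
```

```text
t 3.7 tcp [443.5 326.6 160. ] F [-0.6 -0.4 -0.2] w 0.797
[(array([441.8, 326.4,  30.8]), 0.88)]
[(array([439.4, 327.1,  27.1]), 0.95)]
```

View pics/w1.png

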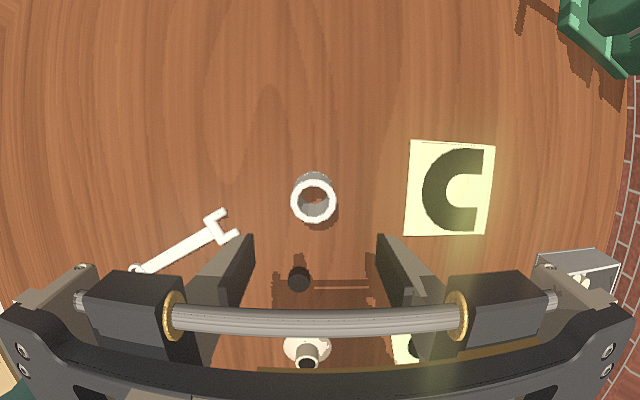

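The wrist view shows the coupling at (314,200) between the fingers, with the trap tile on the right. The wrist, top and scene estimates agree to about 2 mm, so I grasp it.

```bash
python3 - <<'E'
from h import *
robot.servo_line([442.5,326.5,6],feed=120);grip(0.3,25);st('gripped')
robot.servo_line([442.5,326.5,160],feed=200);st('lifted')
robot.movep([612.5,-352,160],rot(0));st('over')
im,r=look('tile_coupling');print(r);cv2.imwrite('pics/w2.png',im[:,:,::-1])
E
```

```text
gripped t 5.9 tcp [442.4 326.6   6.3] F [-1.3 -0.1  2.6] w 0.46
lifted t 6.8 tcp [441.7 325.9 158.8] F [ 0.3 -0.2 -1.6] w 0.458
over t 9.3 tcp [ 613.3 -350.4  159.9] F [-0.  -0.3 -1.5] w 0.463
[(array([ 612.4, -353.5,    2. ]), 0.72)]
```

View pics/w2.png

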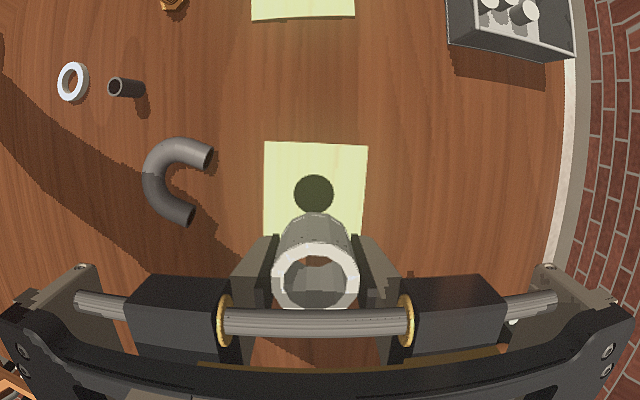

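The coupling is held upright (width 42.3 mm) and the tile disc at (314,193) is in line with it. I place it, then look at it and at the trap.

```bash
python3 - <<'E'
from h import *
robot.servo_line([612.5,-352.3,30],feed=200);robot.servo_line([612.5,-352.3,12.5],feed=60);st('down');grip(0.65);robot.hold(.2)
robot.servo_line([612.5,-352.3,160],feed=200)
im,r=look('coupling_center');print(r);cv2.imwrite('pics/w3.png',im[:,:,::-1])
robot.movep([432.5,-321.5,160],rot(np.radians(-22.5)));st()
for z in (160,110):
    robot.servo_line([432.5,-321.5,z]);im,r=look('trap_apex');print(r)
    i=viewer.camera_info('wrist');s=viewer.silhouettes('trap_apex','wrist')
    w=np.array([plane('wrist',p[::-1],14,i)[:2] for p in np.argwhere(s[0]['mask'])],np.float32);b=cv2.minAreaRect(w);print([np.round(q,1) for q in b],s[0]['confidence'])
cv2.imwrite('pics/w4.png',im[:,:,::-1])
E
python3 -c "
import cv2,numpy as np
cv2.imwrite('pics/w34.png',np.vstack([cv2.imread('pics/w3.png')[100:300],cv2.imread('pics/w4.png')]))"
```

```text
down t 10.6 tcp [ 612.4 -352.2   12.3] F [ 0.9  0.4 -1.8] w 0.459
[(array([ 612.9, -349.4,   33. ]), 0.76)]
 t 13.0 tcp [ 434.2 -321.6  160.2] F [ 1.1  0.3 -0.3] w 0.65
[(array([ 429.7, -320.8,   12.9]), 0.76)]
[array([ 452. , -330.6]), array([98.6, 76.2]), np.float64(67.7)] 0.87
[(array([ 428.5, -320.4,   15.9]), 0.58)]
[array([ 453.9, -330.3]), array([99.1, 75.7]), np.float64(66.1)] 0.97
```

View pics/w34.png

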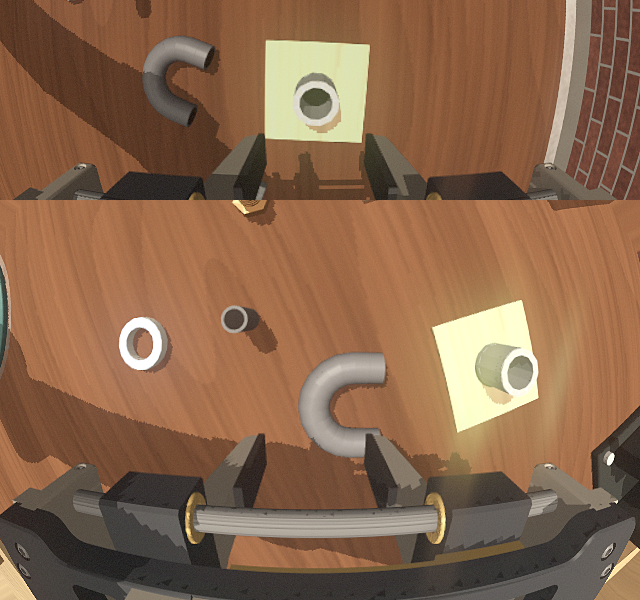

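The upper half of the picture shows the coupling standing inside its tile. In the lower half the trap's legs run parallel to the jaw axis, with the apex at about (300,405) between the fingers. I grasp it at yaw −22.5°.

```bash
python3 - <<'E'
from h import *
p=[431.8,-321.4]
robot.servo_line(p+[30],feed=200);robot.servo_line(p+[6],feed=60);st('down');grip(0.15,40);st('gripped')
robot.servo_line(p+[160],feed=150);st('lifted')
robot.movep([624.3,329.5,160],rot(np.radians(179.3)));st('over')
im,r=look('tile_trap');print(r);cv2.imwrite('pics/w5.png',im[:,:,::-1])
print(look('trap_apex')[1])
E
```

```text
down t 15.2 tcp [ 431.6 -321.4    5.8] F [-0.6 -0.3  0.2] w 0.653
gripped t 15.8 tcp [ 431.8 -321.5    6.1] F [-1.   0.6  2.1] w 0.312
lifted t 16.9 tcp [ 431.2 -320.8  159.1] F [ 0.3 -0.1 -4. ] w 0.311
over t 19.4 tcp [624.7 328.1 159.4] F [ 1.2  0.  -4.4] w 0.31
[(array([597.6, 332.6,   1.6]), 0.63)]
[(array([624.5, 329.4, 168.5]), 0.57), (array([597.7, 332.3,  -1.3]), 0.39)]
```

View pics/w5.png

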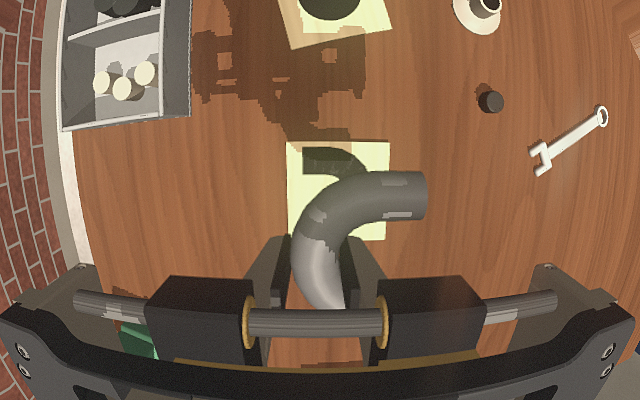

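The bend is held level with its legs towards −x, above the U silhouette at (340,165). I place it, then go on to the escutcheon.

```bash
python3 - <<'E'
from h import *
p=[624.3,329.5]
robot.servo_line(p+[40],feed=150);robot.servo_line(p+[12.5],feed=50);st('down');grip(0.55);robot.hold(.2)
robot.servo_line(p+[160],feed=150)
im,r=look('trap_apex');print(r);cv2.imwrite('pics/w6.png',im[:,:,::-1])
i=viewer.camera_info('wrist');s=viewer.silhouettes('trap_apex','wrist')
w=np.array([plane('wrist',q[::-1],20,i)[:2] for q in np.argwhere(s[0]['mask'])],np.float32);print([np.round(q,1) for q in cv2.minAreaRect(w)])
for a in (90,-90):print(a,[np.round(kin.ik(x,rot(np.radians(a))),2) for x in([437,111,160],[608,110,20],[453,-123,20],[599,-105,20])])
robot.movep([437,111.5,160],rot(np.radians(90 if kin.ik([437,111,160],rot(np.pi/2))[6]<2.5 else -90)));st()
for z in (160,110):
    robot.servo_line([437,111.5,z]);im,r=look('escutcheon_center');print(r)
cv2.imwrite('pics/w7.png',im[:,:,::-1])
cv2.imwrite('pics/w67.png',np.vstack([cv2.imread('pics/w6.png')[100:300],cv2.imread('pics/w7.png')]))
E
```

```text
down t 21.2 tcp [624.2 329.4  12.2] F [-0.6 -1.1 -2.7] w 0.311
[(array([619.5, 331.4,  18.5]), 0.82)]
[array([600. , 330.7]), array([75.2, 97.4]), np.float64(0.3)]
90 [array([ 0.08,  0.25, -0.45,  2.1 ,  0.14,  0.82,  1.11]), array([-0.02,  0.69, -0.29,  1.78,  0.28,  0.71,  1.11]), array([ 0.46,  0.52, -0.32,  2.14,  0.31,  0.53,  1.48]), array([ 0.35,  0.68, -0.31,  1.81,  0.3 ,  0.7 ,  1.45])]
-90 [array([-1.39,  0.51,  1.37,  2.18, -0.63,  0.96, -1.22]), array([-1.04,  1.2 ,  1.33,  1.85, -1.26,  1.25, -0.86]), array([-0.75,  1.05,  1.33,  2.21, -1.26,  1.09, -0.25]), array([-0.7 ,  1.19,  1.33,  1.88, -1.26,  1.24, -0.49])]
 t 24.3 tcp [437.9 112.4 160.4] F [ 0.9  0.4 -0.3] w 0.549
[(array([430.1, 104.3,  16.3]), 0.7)]
[(array([432.4, 107.4,  18.3]), 0.56)]
```

View pics/w67.png

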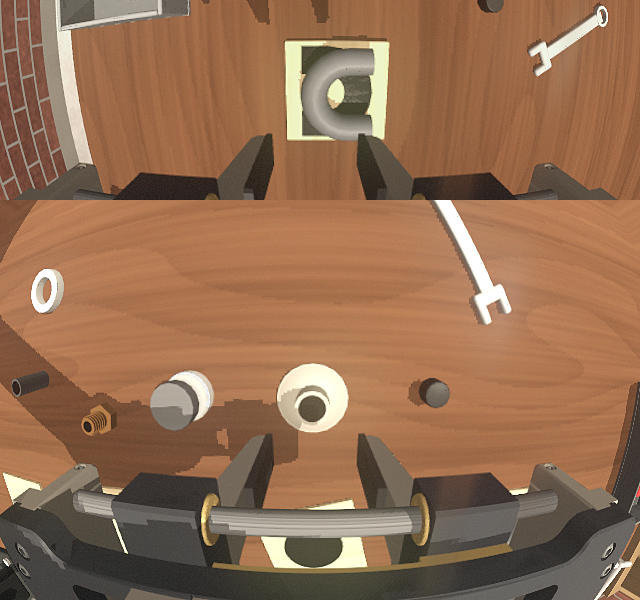

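The trap lies on its U (mask middle 600, 330.7, yaw ≈ 0°). The escutcheon's flange is at about (312,198) in the lower picture. The wrist pinpoint is 4–7 mm off the fixed cameras, so I measure the flange outline myself.

```bash
python3 - <<'E'
from h import *
def flange(cam,img,info,box):
    x0,y0,x1,y1=box;g=img[y0:y1,x0:x1].astype(int)
    m=((g[:,:,0]>150)&(g[:,:,1]>140)&(g[:,:,2]>100)).astype(np.uint8)
    k=max(cv2.findContours(m,0,cv2.CHAIN_APPROX_NONE)[0],key=cv2.contourArea)+[x0,y0]
    w=np.array([plane(cam,p[0],2,info)[:2] for p in k],np.float32);e=cv2.minEnclosingCircle(w);print(cam,np.round(e[0],1),2*e[1])
rd=lambda f:cv2.imread(f)[:,:,::-1]
flange('top',rd('pics/top0.png'),viewer.camera_info('top'),(258,208,298,246))
flange('scene',rd('pics/scene0.png'),viewer.camera_info('scene'),(336,155,374,190))
flange('wrist',rd('pics/w7.png'),viewer.camera_info('wrist'),(265,155,360,240))
E
```

```text
top [434.1 109.9] 67.14042663574219
scene [430.9 109.9] 67.16423797607422
wrist [434.4 110.4] 67.96253204345703
```

The flange outline gives (434, 110.2), 67 mm across against the stated 66 mm. I use that, grip the collar above the flange and place it.

```bash
python3 - <<'E'
from h import *
p=[434,110.2];R=rot(np.pi/2);q=[608.2,110.3]
robot.servo_line(p+[40],feed=150);robot.servo_line(p+[15],feed=60);st('down');grip(0.15,25);st('gripped')
robot.servo_line(p+[120],feed=150);st('lifted')
if robot.observe()['grip_width']>.28:
    robot.movep(q+[120],R);st('over')
    print(look('escutcheon_center')[1])
    robot.servo_line(q+[40],feed=150);robot.servo_line(q+[21.5],feed=50);st('down');grip(0.55);robot.hold(.2)
    robot.servo_line(q+[140],feed=150)
    im,r=look('escutcheon_center');print(r);cv2.imwrite('pics/w8.png',im[:,:,::-1])
    robot.movep([453,-123,160],R);st()
    for z in (160,110):
        robot.servo_line([453,-123,z]);im,r=look('seat_center');print(r)
    cv2.imwrite('pics/w9.png',im[:,:,::-1])
    cv2.imwrite('pics/w89.png',np.vstack([cv2.imread('pics/w8.png')[100:300],cv2.imread('pics/w9.png')]))
E
```

```text
down t 26.4 tcp [433.7 110.3  14.7] F [ 0.7 -0.3  0.4] w 0.553
gripped t 26.9 tcp [434.2 110.2  15.2] F [-0.3 -0.9  1.3] w 0.316
lifted t 27.7 tcp [433.4 109.9 119.3] F [-0.1 -0.1 -1.8] w 0.319
over t 28.4 tcp [606.2 110.6 118.4] F [ 0.9  0.6 -1.3] w 0.318
[(array([604.8, 106.3, 121.9]), 0.56)]
down t 29.8 tcp [608.  110.2  21.2] F [ 0.5  0.5 -0.7] w 0.319
[(array([604.2, 109.6,  25.2]), 0.91)]
 t 32.6 tcp [ 454.  -122.   160.1] F [-0.4  0.1  0.1] w 0.551
[(array([ 453.5, -121.3,   19. ]), 0.85)]
[(array([ 454.6, -122.8,   20.6]), 0.85)]
```

View pics/w89.png

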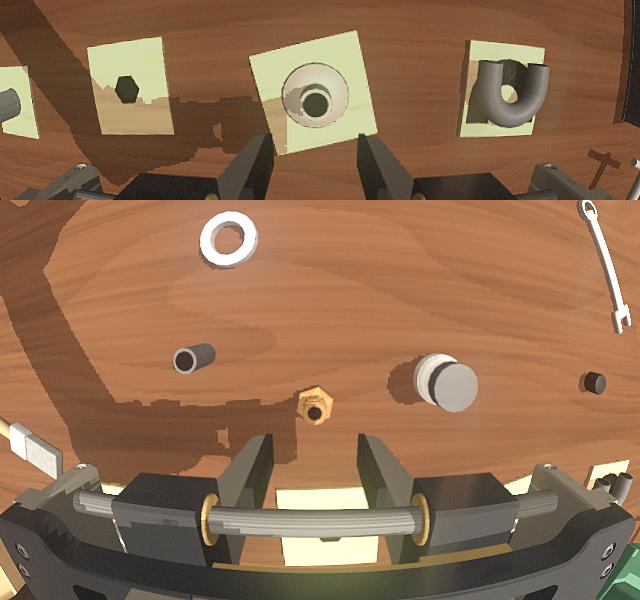

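The escutcheon hides its disc on the tile at (315,95). The seat, at about (314,205) in the lower picture, agrees at (453.7, −122.4), and the jar and nipple are clear of the fingers. I grasp it by the barrel.

```bash
python3 - <<'E'
from h import *
p=[453.7,-122.4];R=rot(np.pi/2);q=[599.2,-105.6]
robot.servo_line(p+[45],feed=150);robot.servo_line(p+[15],feed=60);st('down');grip(0.1,20);st('gripped')
robot.servo_line(p+[120],feed=150);st('lifted')
if robot.observe()['grip_width']>.18:
    robot.movep(q+[120],R);st('over')
    print(look('seat_center')[1])
    robot.servo_line(q+[40],feed=150);robot.servo_line(q+[21.5],feed=50);st('down');grip(0.5);robot.hold(.2)
    robot.servo_line(q+[140],feed=150)
    im,r=look('seat_center');print(r);cv2.imwrite('pics/w10.png',im[:,:,::-1])
    robot.movep([400,350,250],R);st()
    im=viewer.read_camera('top');cv2.imwrite('pics/top1.png',im[:,:,::-1])
    for c in('scene','top'):
        viewer.read_camera(c);i=viewer.camera_info(c)
        for n in ['coupling_center','seat_center','escutcheon_center','trap_apex','paste_jar','nipple']:
            print(c,n,[(np.round(i['R'].T@(np.array(d['at'])-i['t'])).tolist(),round(d['confidence'],2)) for d in viewer.pinpoint(n,c)[:2]])
    cv2.imwrite('pics/wt.png',np.vstack([cv2.imread('pics/w10.png')[100:300],im[:,:,::-1]]))
E
```

```text
down t 34.7 tcp [ 453.6 -122.2   14.8] F [ 0.5 -0.3  0.5] w 0.549
gripped t 35.3 tcp [ 453.8 -122.5   15.2] F [1.  0.1 2.3] w 0.211
lifted t 36.2 tcp [ 453.  -122.4  119.3] F [-0.5  0.2 -1.3] w 0.211
over t 36.8 tcp [ 597.9 -105.2  118.1] F [ 0.  -0.  -1.9] w 0.209
[(array([ 596.2, -105. ,  123.4]), 0.81), (array([ 408.2, -224.6,    2. ]), 0.29)]
down t 38.1 tcp [ 599.  -105.5   21.1] F [-0.2  0.4 -1.2] w 0.212
[(array([ 598.6, -104.1,   23.1]), 0.97)]
 t 41.8 tcp [400.9 348.9 249.6] F [-0.2 -1.  -0. ] w 0.497
scene coupling_center [([610.0, -352.0, 29.0], 0.97)]
scene seat_center [([594.0, -107.0, 25.0], 0.8), ([404.0, -226.0, -1.0], 0.37)]
scene escutcheon_center [([608.0, 113.0, 25.0], 0.84)]
scene trap_apex [([628.0, 332.0, 21.0], 0.83), ([601.0, -106.0, 1.0], 0.19)]
scene paste_jar [([426.0, -7.0, -0.0], 0.76)]
scene nipple [([405.0, -222.0, 3.0], 0.73)]
top coupling_center [([615.0, -355.0, 30.0], 0.6)]
top seat_center [([598.0, -106.0, 26.0], 0.54), ([628.0, 331.0, 22.0], 0.29)]
top escutcheon_center [([611.0, 117.0, 27.0], 0.67), ([432.0, -11.0, -3.0], 0.49)]
top trap_apex [([628.0, 331.0, 21.0], 0.7), ([607.0, 107.0, 1.0], 0.7)]
top paste_jar [([429.0, -12.0, -3.0], 0.54), ([613.0, 116.0, 22.0], 0.47)]
top nipple [([409.0, -230.0, 3.0], 0.65)]
```

View pics/wt.png

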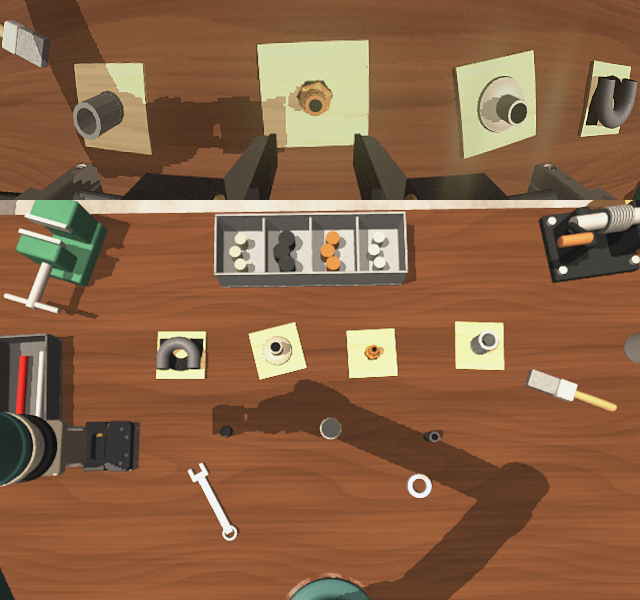

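Everything stands on its tile, and the jar and nipple read where they started. There is some dark beside the trap, so I check that with one enlarged before/after crop.

```bash
python3 -c "
import cv2,numpy as np
a=[cv2.resize(cv2.imread(f)[120:190,140:220],None,fx=5,fy=5,interpolation=2) for f in('pics/top0.png','pics/top1.png')]
cv2.imwrite('pics/z.png',np.hstack(a))"
python3 - <<'E'
from h import *
viewer.read_camera('top');i=viewer.camera_info('top');s=viewer.silhouettes('trap_apex','top')
for k in s[:2]:
    w=np.array([plane('top',q[::-1],20,i)[:2] for q in np.argwhere(k['mask'])],np.float32);print(k['confidence'],[np.round(q,1) for q in cv2.minAreaRect(w)])
E
```

```text
0.75 [array([601.2, 333.1]), array([75. , 98.6]), np.float64(1.0)]
```

View pics/z.png

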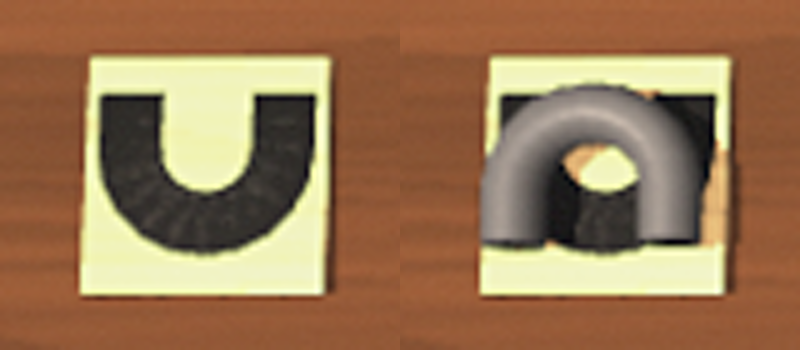

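The crop shows I misread the silhouette. Its legs point to +x (up in the picture) and the apex is at the bottom, so the bend lies half a turn wrong. I regrasp it, turn it 180° and set the apex at (578.3, 329.6).

```bash
python3 - <<'E'
from h import *
p=[624.3,331];q=[578.3,329.6];A=rot(np.radians(-.3));B=rot(np.radians(179.3))
robot.movep(p+[160],A);grip(0.6);st()
robot.servo_line(p+[40],feed=150);robot.servo_line(p+[12.5],feed=60);st('down');grip(0.15,40);st('gripped')
robot.servo_line(p+[160],feed=150);st('lifted')
if robot.observe()['grip_width']>.25:
    robot.movep(q+[160],B);st('over');print(look('trap_apex')[1])
    robot.servo_line(q+[40],feed=150);robot.servo_line(q+[12.8],feed=50);st('down');grip(0.55);robot.hold(.2)
    robot.servo_line(q+[160],feed=150);st()
    print(look('trap_apex')[1])
    robot.movep([420,-150,300],rot(np.pi/2));st()
    im=viewer.read_camera('top')[:,:,::-1];cv2.imwrite('pics/top2.png',im)
    i=viewer.camera_info('top');k=viewer.silhouettes('trap_apex','top')[0]
    w=np.array([plane('top',u[::-1],20,i)[:2] for u in np.argwhere(k['mask'])],np.float32);print(k['confidence'],[np.round(u,1) for u in cv2.minAreaRect(w)])
    for c in ('top','scene'):
        viewer.read_camera(c);i=viewer.camera_info(c);print([(np.round(i['R'].T@(np.array(d['at'])-i['t'])).tolist(),round(d['confidence'],2)) for d in viewer.pinpoint('trap_apex',c)[:2]])
    cv2.imwrite('pics/z2.png',np.vstack([cv2.resize(im[115:185,150:310],None,fx=4.5,fy=4,interpolation=2),cv2.resize(im[115:185,345:505],None,fx=4.5,fy=4,interpolation=2)]))
E
```

```text
t 44.1 tcp [624.2 331.1 160.5] F [ 0.5 -0.8 -0.5] w 0.599
down t 45.7 tcp [624.1 331.   12.1] F [-0. -0. -1.] w 0.598
gripped t 46.2 tcp [624.4 330.9  12.8] F [ 0.1 -0.4  0.9] w 0.312
lifted t 47.3 tcp [623.6 330.5 158.6] F [-0.2 -1.5 -4.4] w 0.309
over t 49.6 tcp [578.3 329.5 159.8] F [-0.2  0.1 -4.5] w 0.311
[(array([574.5, 331.1, 166.8]), 0.8)]
down t 51.4 tcp [578.  329.4  12.7] F [-2.4 -2.4  0.9] w 0.311
 t 53.2 tcp [577.9 329.1 158.9] F [-0.1 -0.2 -0.4] w 0.551
[(array([574.4, 329.5,  21.6]), 0.68)]
 t 55.2 tcp [ 420.4 -149.4  300. ] F [-0.9 -0.3 -0.4] w 0.552
0.79 [array([602.9, 330.6]), array([98. , 75.4]), np.float64(89.2)]
[([579.0, 333.0, 24.0], 0.64), ([615.0, -353.0, 4.0], 0.19)]
[([580.0, 331.0, 22.0], 0.93)]
```

View pics/z2.png

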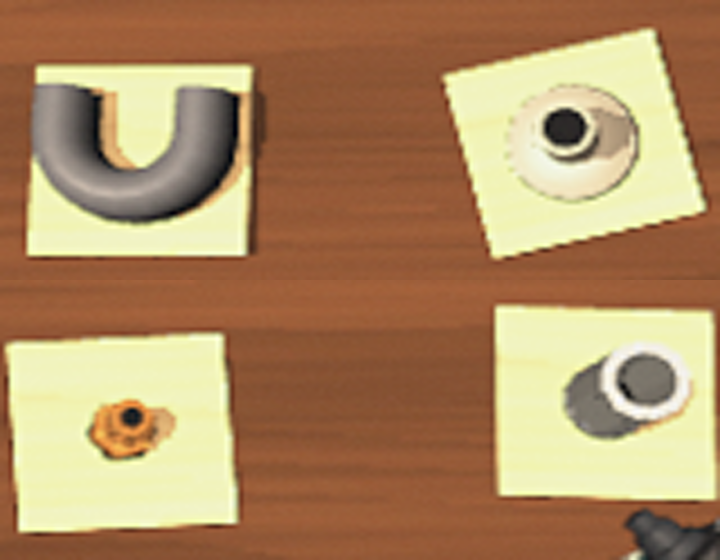

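The bend now covers its U with the legs towards +x, and the other three hide their silhouettes. I hand the job in.

```bash
python3 - <<'E'
from h import *
st();print(robot.job_done())
E
```

```text
t 55.5 tcp [ 420.2 -149.6  299.9] F [ 0.4 -0.   0.2] w 0.551
the job is handed in; nothing more can be done
None
```

All four fittings are on their tiles and released, and I handed the job in at about 55.5 s of the 115 s; no verdict is reported.

- **Bend error, mended:** I first read the U silhouette the wrong way round and set the trap bend down half a turn off. An enlarged before/after crop showed this, so I regrasped it and turned it 180°. The final top view shows its middle at (603, 331) mm against the tile's (601, 329.5), turned within about 1°, and it covers the U.
- **Other three fittings:** the coupling, seat and escutcheon were set down within about 1 mm of the measured tile middles. The last close-up pictures show them upright with their silhouettes covered. The checks afterwards agreed to 2–5 mm, with one outlier: the top camera's network put the escutcheon 7 mm off in y, while the scene and wrist cameras put it within about 4 mm.
- **Jar and nipple:** after the seat was placed, both read within about 4 mm of their starting positions. I did not measure them again after turning the bend, but that work stayed around the trap tile.

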